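# Pack the dry painted panel into its carrying case

### The job

Lift the lid of the wooden carrying case until it lies back on its stop by itself, then take the taller of the two painted panels out of the drying rack and slide it upright into the slot inside the case. Keep hold of it until it is practically at the bottom (do not drop it in), let go with it fully home, and leave the lid open. Leave the shorter panel in the rack, and the ink bottles and the mug where they stand.

Things in the scene. Friction and masses are not known exactly. Their poses are not given: they have to be found in the camera images.
- case: Fixed open-topped wooden carrying case, outside 132 (x) x 136 (y) x 112 (z) mm, walls and floor 8 mm thick. Origin: centre of its underside; its front, with the lid's tab, faces its own -x. Inside, a grey insert 48 mm high fills the floor (its top is at 56 mm) and has one slot for a panel.
- case_slot (a point): Centre of the floor of the slot in the case, 8 mm above the case's underside, axes as the case's. The slot is 86 mm long (x) x 16 mm wide (y) and 48 mm deep, with a 5 mm chamfer round its mouth. The case's inside walls stand 58 mm (x) and 60 mm (y) from this point, their rim 104 mm above it.
- lid_hinge (a point): Centre of the lid's hinge line, on the far (+x) top rim of the case: 66 mm along the case's x from its origin and 112 mm up. The hinge line runs along the case's y.
- lid (a joint): Lid angle: 0 shut (level), positive opening upward, 1.9 rad on its stop, leaning back past upright. Moves freely: it falls shut below about 1.5 rad, and falls open beyond. Lid: wood, 132 x 136 x 8 mm, 0.25 kg.
- lid_tab (a point): The middle of the free part of the steel tab on the lid's front edge, where to grip it: 154 mm in front (-x) of the hinge line and 6 mm above it when shut. The tab sticks out 36 mm beyond the lid's front edge, is 18 mm wide (y) and 10 mm thick; axes as the case's when shut, turning with the lid.
- rack: Fixed wooden drying rack, a block 110 (x) x 104 (y) x 35 (z) mm with two slots 84 (x) x 16 (y) mm, 25 mm deep, centred at y = +30 and -30 mm. Origin: centre of its underside.
- panel_tall: The taller painted panel, loose, standing upright in either slot of the rack: 80 (x) x 12 (y, thickness) x 95 (z) mm, about 0.1 kg, white faces with blots of ink and a plywood rim. Origin: centre of its underside (10 mm above the table in the rack).
- panel_short: The shorter painted panel, loose, in the other slot of the rack: 80 (x) x 12 (y) x 60 (z) mm. Origin: centre of its underside. Stays where it is.
- ink_a: Small ink bottle with black dropper cap, 28 mm across, 78 mm high, origin under its centre. Stays where it is.
- ink_b: Another such ink bottle, 28 mm across, 78 mm high, origin under its centre. Stays where it is.
- mug: Grey mug, 76 mm across, 90 mm high, handle at its +y, origin under its centre. Stays where it is.
Not all that is in view belongs to the job. Of the things that look like the case, take the one that is farthest from the robot's base at the start.

How it is judged:
On the way, in this order (a step that is already met when the one before it is completed fails the run):
1. the lid lies open on its stop with nothing holding it (value of joint lid above 1.8 rad and contact force between case and the fingers below 0.1 N), for 0.2 s.
2. the tall panel is in the case's slot, within 15 mm of its floor, still held in the fingers (x of panel_tall in the frame of case_slot between -0.006 and 0.006 m and y of panel_tall in the frame of case_slot between -0.005 and 0.005 m and z of panel_tall in the frame of case_slot below 0.015 m and contact force between panel_tall and the fingers above 0.5 N), for 0.05 s.
At the end, for the whole second after the job is handed in: The tall panel is at rest upright (0.1 rad) in the case slot, its underside under 4 mm above the slot floor, centred within 6 mm along and 5 mm across; the lid is beyond 1.8 rad; the short panel is within 15 mm of its start, bottles and mug within 30 mm (x of panel_tall in the frame of case_slot between -0.006 and 0.006 m and y of panel_tall in the frame of case_slot between -0.005 and 0.005 m and z of panel_tall in the frame of case_slot below 0.004 m and angle between the z axis of panel_tall and the z axis of case_slot, either way round below 0.1 rad and angle between panel_tall's own z axis and vertical below 0.2 rad and linear speed of panel_tall below 0.02 m/s and value of joint lid above 1.8 rad and distance of panel_short from where it was at the start of the episode below 0.015 m and distance of each of ink_a, ink_b, mug from where it was at the start of the episode below 0.03 m); the robot touches nothing.
It fails at once if an ink bottle is displaced by more than 30 mm or tipped over (distance of ink_a from where it was at the start of the episode above 0.03 m or angle between ink_a's own z axis and vertical above 0.5 rad).
It fails at once if an ink bottle is displaced by more than 30 mm or tipped over (distance of ink_b from where it was at the start of the episode above 0.03 m or angle between ink_b's own z axis and vertical above 0.5 rad).
It fails at once if the mug is displaced by more than 30 mm or tipped over (distance of mug from where it was at the start of the episode above 0.03 m or angle between mug's own z axis and vertical above 0.5 rad).
It fails at once if the short panel is moved more than 15 mm (distance of panel_short from where it was at the start of the episode above 0.015 m).
It also fails if it takes over 69 s, if anything falls off the work surface, if the arm or the gripper's body presses on something with over 40 N, if the wrist force passes 120 N, or if a joint passes its speed limit or range.

### The arm

A 6-joint arm with a two-finger parallel gripper is mounted at the origin on the work surface. World frame = base frame: x ahead of the robot, y to its left, z up, the work surface at z = 0. Lengths are in m, angles in rad, forces in N, time in s.
With the tool pointing down it reaches from about 0.3 to 0.85 m from the base axis. Payload 5.4 kg.
Tool frame: the origin (TCP) lies on the mounting face of the last link; the fingertips stand 173 mm ahead of it and the grasp point (between the pads) lies 155 mm ahead of it (r.tips_ahead is the z of the fingertips in the tool frame, in m); z points along the fingers, y is the line along which they close (so a half turn about z gives the same grasp; the last joint's range is limited). The gripper opens to 85 mm and grips with 20 to 120 N. Pads are 22 mm wide; open, the fingers measure 114 mm over their backs; the gripper's body (76 mm by 85 mm) begins 54 mm behind the grasp point. The pads swing forward as they close: fully open they stand 13 mm farther back than shut.
Start: joints at [-0.21, 0.158, 1.597, -0, 1.386, -0.21], TCP at [0.575, -0, 0.405] pointing down, gripper open.
Joint ranges: [-2.91, 2.91], [-0.94, 2.29], [0.18, 2.7], [-1.29, 4.43], [0.17, 2.64], [-3, 3]. Speed limits (rad/s): [2.57, 2.57, 3.14, 3.14, 3.14, 3.14].

### API

Orientations are given as a unit quaternion [x, y, z, w].
In Python, from rig import r, solve_ik, optics gives the robot as it stands. The module is installed in compiled form; this text tells all that it offers. Calls block until the motion is done:
- r.move_pose(position, orientation): joint-space move of the TCP to a pose.
- r.servo_line(position, speed=0.15, frame=None, until_force=None): straight line of the TCP; frame=None keeps the orientation; speed is the mean speed in m/s. With until_force (N) it stops when the force on the tool has changed by that much, and returns True; else False.
- r.goto_joints(angles): joint-space move.
- r.let_go() and r.grab(squeeze=None): open the fingers fully, or close them until they stop; squeeze is the grip in N (None keeps the last).
- r.wait(seconds).
- solve_ik(position, orientation): joint angles nearest the present ones, or None.
- r.state(): the state.
- optics.get_image(name): name is "scene" or "side" or "wrist"; returns a dict with "frame" (480x640x3 uint8, red, green, blue), "fx", "fy", "cx", "cy" (pixels), "T" (4x4, takes a point from camera to world coordinates); the wrist camera has in their place "hand_eye" (4x4, takes a point from camera to tool coordinates, whose origin is the TCP and whose axes are the flange's). Camera axes: x right, y up, looking along -z (the intrinsics and any distortion apply to the point x, -y, -z); pixel columns grow to the right and rows downward; lengths in m; the calibration is good to about 2 mm. A picture is of the moment at which its call begins: read the wrist's pose just before it. There is no depth.
A pose or a line that the arm cannot do raises r.IKError and nothing moves.
- r.hand_in(): hands the job in; it is judged then, once.
The state is a dict: "time_s": time; "q": joint angles; "joint_vel": joint speeds; "tau": joint torques, N m; "ee_pos": TCP position; "tool_rot": TCP orientation; "ft_force": force on the tool from outside, world axes, zero at the start; "moment": the same for the moment, N m; "opening": opening from 0.0 (shut) to 1.0 (fully open); "grip_force": force on a finger pad.
Only numpy, scipy, OpenCV 4.12 (cv2) and the standard library are available. Lean on these libraries where they do the work, as an engineer would, in place of code of your own. Each camera call takes 0.05 s, during which the arm holds its last target. There are 200 camera calls.

## Working session

There is one attempt and no reset: what is moved stays moved. The work goes in short steps, each a Python script; the robot and the scene stay as the last script left them, time stands still between calls to the robot, and variables do not carry over. Pictures are saved under pics/ and viewed, at most 10 in all, crops included, and the job is handed in when it is done.

```bash
mkdir -p pics; python3 - <<'E'
from rig import r,optics
import cv2,numpy as np
s=r.state();print(s['time_s'],s['ee_pos'],s['tool_rot'])
for n in("scene","side","wrist"):
    d=optics.get_image(n);cv2.imwrite(f"pics/{n}0.png",d["frame"][:,:,::-1])
    print(n,{k:(np.round(v,4).tolist() if k!="frame" else 0) for k,v in d.items()})
print(r.tips_ahead, r.state()['time_s'])
E
```

```text
0.0 [5.74720741e-01 3.12034620e-05 4.03687294e-01] [ 7.07120674e-01  7.07092227e-01 -5.37303057e-04 -8.03235445e-04]
scene {'frame': 0, 'fx': 618.8681, 'fy': 618.8681, 'cx': 323.4783, 'cy': 239.893, 'T': [[0.9963, 0.061, -0.0607, 0.4393], [-0.0861, 0.695, -0.7138, -0.804], [-0.0014, 0.7164, 0.6977, 0.9066], [0.0, 0.0, 0.0, 1.0]]}
side {'frame': 0, 'fx': 560.9749, 'fy': 560.9749, 'cx': 327.1519, 'cy': 246.7999, 'T': [[0.8842, 0.3295, -0.3312, 0.1128], [-0.4671, 0.6323, -0.618, -0.7205], [0.0058, 0.7011, 0.713, 0.9071], [0.0, 0.0, 0.0, 1.0]]}
wrist {'frame': 0, 'fx': 385.3174, 'fy': 385.3174, 'cx': 321.6049, 'cy': 237.3011, 'hand_eye': [[-0.0018, 0.9627, 0.2707, 0.0683], [1.0, 0.0015, 0.0011, 0.0015], [0.0006, 0.2707, -0.9627, 0.0305], [0.0, 0.0, 0.0, 1.0]]}
0.1734 0.15
```

View pics/scene0.png

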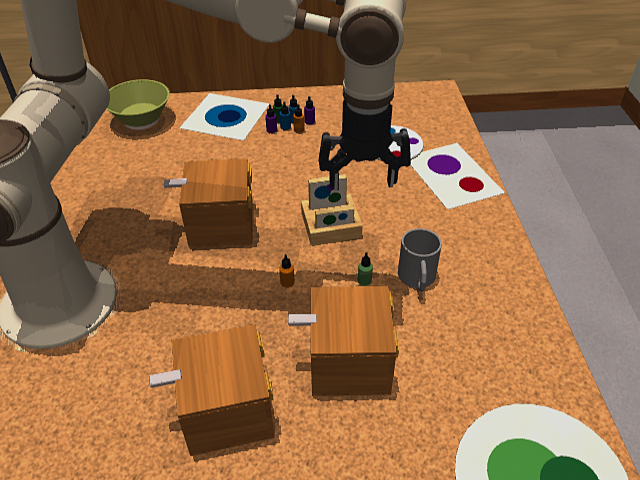

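View pics/side0.png

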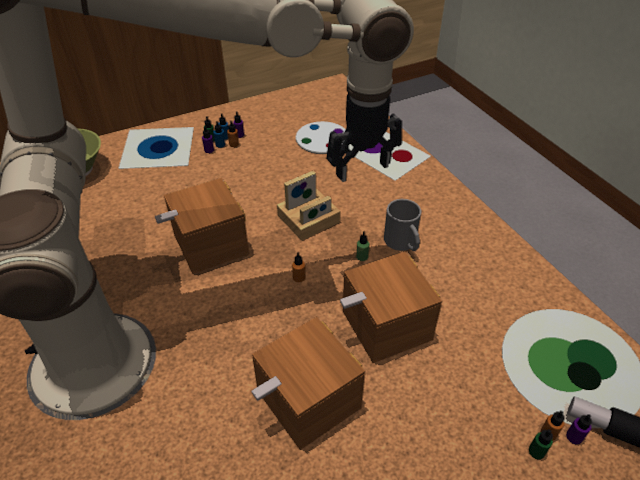

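View pics/wrist0.png

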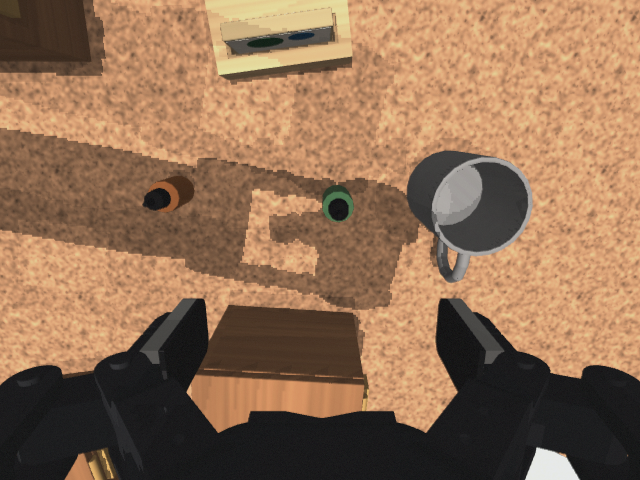

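The wrist view shows the rack at the top (280,35), the ink bottles at (160,198) and (338,205), the mug at (470,200), and the edge of a case at (285,345). The scene view shows three look-alike cases: A, lid (218,183), tab (175,183); B, lid (352,320), tab (302,320); and C, lid (222,368), tab (165,379). In the side view their tabs are at (167,215), (353,300) and (266,388). The tall panel is in the rear rack slot, scene (328,192), and the short one is in front at (335,218). I'll triangulate the tabs to compare the cases' distances from the base.

```bash
cat > h.py <<'E'
from rig import r,solve_ik,optics
import numpy as np,cv2
from scipy.spatial.transform import Rotation as R
def shot(n,save=None):
    s=r.state();d=optics.get_image(n)
    if 'T' not in d:
        W=np.eye(4);W[:3,:3]=R.from_quat(s['tool_rot']).as_matrix();W[:3,3]=s['ee_pos'];d['T']=W@d['hand_eye']
    if save: cv2.imwrite(save,d['frame'][:,:,::-1]);np.savez(save+'.npz',**d)
    return d
def load(p): return dict(np.load(p+'.npz'))
def ray(d,uv):
    v=np.array([(uv[0]-d['cx'])/d['fx'],-(uv[1]-d['cy'])/d['fy'],-1.]);v=d['T'][:3,:3]@v
    return d['T'][:3,3],v/np.linalg.norm(v)
def plane(d,uv,z):
    o,v=ray(d,uv);return o+v*(z-o[2])/v[2]
def tri(*obs):
    A=np.zeros((3,3));b=np.zeros(3);L=[ray(d,uv) for d,uv in obs]
    for o,v in L: P=np.eye(3)-np.outer(v,v);A+=P;b+=P@o
    x=np.linalg.solve(A,b);return x,max(np.linalg.norm((np.eye(3)-np.outer(v,v))@(x-o)) for o,v in L)
def down(yaw): # tool z down, tool x at world angle yaw+pi, tool y at yaw+pi/2
    c,s=np.cos(yaw),np.sin(yaw);return R.from_matrix(np.array([[-c,-s,0],[-s,c,0],[0,0,-1]])).as_quat()
E
python3 - <<'E'
from h import *
a=shot('scene','pics/s1.png');b=shot('side','pics/d1.png')
for n,p,q in [('A',(175,183),(167,215)),('B',(302,320),(353,300)),('C',(165,379),(266,388)),('tallTop',(327,180),(299,182)),('short',(335,212),(315,204))]:
    print(n,*[np.round(x,4) for x in tri((a,p),(b,q))])
for n,c in dict(A=[(187,162),(249,160),(255,205),(181,205)],B=[(312,287),(390,287),(397,350),(311,352)],C=[(173,338),(257,326),(272,397),(178,413)]).items():
    P=np.array([plane(a,u,.12) for u in c]);print(n,P.mean(0).round(3),np.hypot(*P.mean(0)[:2]).round(3),P[:,:2].round(3).tolist())
cv2.imwrite('pics/cropB.png',cv2.resize(a['frame'][230:410,260:450,::-1],None,fx=3,fy=3,interpolation=cv2.INTER_CUBIC))
E
```

```text
A [0.2252 0.1888 0.1244] 0.0024
B [ 0.4576 -0.1778  0.1179] 0.0005
C [ 0.2476 -0.2684  0.1155] 0.0011
tallTop [0.5322 0.2024 0.0935] 0.0024
short [0.544  0.1437 0.0614] 0.0021
A [0.31  0.186 0.12 ] 0.362 [[0.243, 0.259], [0.373, 0.254], [0.384, 0.109], [0.241, 0.121]]
B [ 0.539 -0.182  0.12 ] 0.569 [[0.479, -0.111], [0.61, -0.123], [0.6, -0.251], [0.467, -0.243]]
C [ 0.329 -0.258  0.12 ] 0.418 [[0.254, -0.198], [0.385, -0.186], [0.406, -0.317], [0.272, -0.331]]
```

View pics/cropB.png

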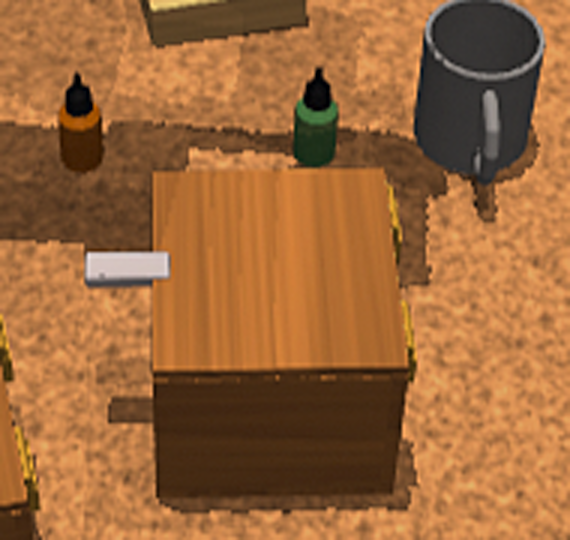

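The base distances are A 0.36 m, B 0.569 m and C 0.42 m, so B (scene 352,320) is the case meant. The crop confirms it: closed lid, tab on the left at crop (127,266), hinges on the right. Next come close-up wrist views of the case and the rack.

```bash
python3 - <<'E'
from h import *
i=0
for x,y in [(.56,.12),(.56,.22),(.54,-.13),(.54,-.22)]:
    r.move_pose([x,y,.45],down(-.08)); r.wait(.2); shot('wrist',f'pics/w{i}.png'); i+=1
print(r.state()['time_s'],r.state()['q'])
ims=[cv2.imread(f'pics/w{i}.png')[:330] for i in range(4)]
cv2.imwrite('pics/mont.png',cv2.resize(np.vstack([np.hstack(ims[:2]),np.hstack(ims[2:])]),(800,412)))
E
```

```text
4.6667 [-5.92258527e-01  1.51535239e-01  1.51507050e+00  1.72253022e-04
  1.47488293e+00 -2.08465606e+00]
```

View pics/mont.png

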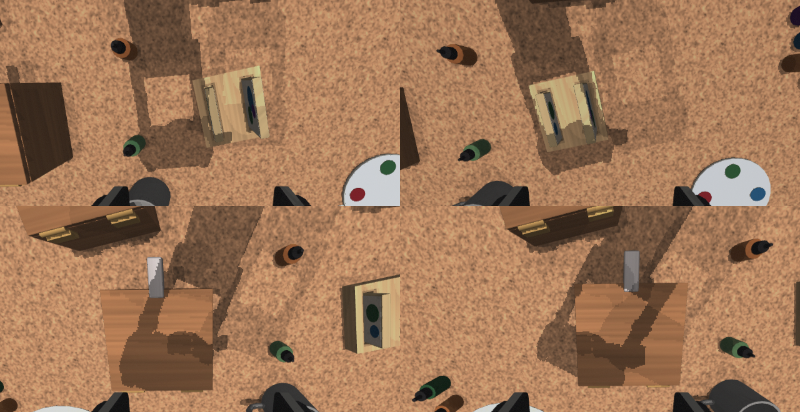

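```bash
python3 - <<'E'
import cv2,numpy as np
def crop(p,x,y,w,h,s):
    c=cv2.resize(cv2.imread(p)[y:y+h,x:x+w],None,fx=s,fy=s,interpolation=cv2.INTER_CUBIC)
    for u in range(0,w,20): cv2.putText(c,str(x+u),(u*s,8),0,.3,(255,255,255));c[8:14,u*s]=255
    for v in range(20,h,20): cv2.putText(c,str(y+v),(0,v*s+4),0,.3,(255,255,255));c[v*s,22:28]=255
    return c
cv2.imwrite('pics/cA.png',np.hstack([crop('pics/w2.png',155,75,200,220,2),crop('pics/w3.png',270,65,200,220,2)]))
cv2.imwrite('pics/cB.png',np.hstack([crop('pics/w0.png',305,95,130,140,3),crop('pics/w1.png',200,105,130,140,3)]))
E
```

```text
(no output)
```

View pics/cA.png

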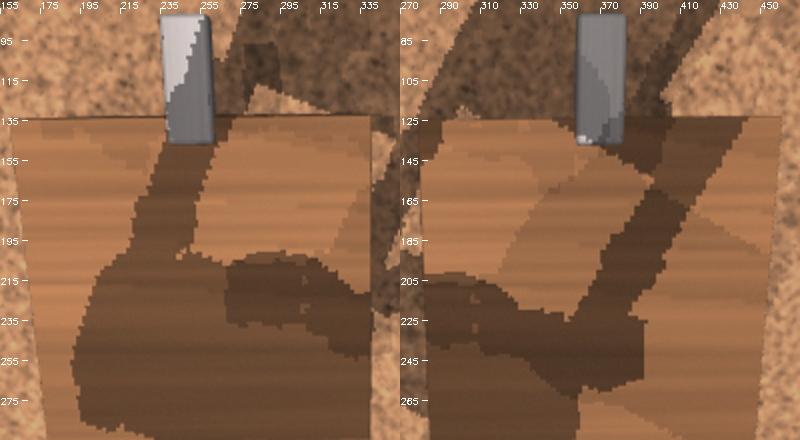

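View pics/cB.png

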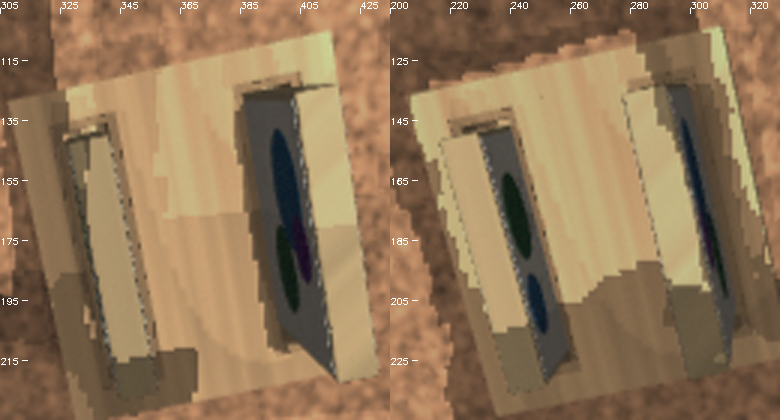

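The case crops show tab corners in w2 at about (235,82), (260,82), (240,147) and (262,147). The lid's front edge runs (160,134) to (340,132). In the rack crops the tall panel's top face in w0 is (403,126), (418,123), (417,222), (431,219), and it matches in w1. Now I'll triangulate these.

```bash
python3 - <<'E'
from h import *
w=[load(f'pics/w{i}.png') for i in range(4)]
def go(n,a,b,A,B):
    P=[]
    for p,q in zip(A,B):
        x,e=tri((w[a],p),(w[b],q));P.append(x);print(n,x.round(4),round(e,4))
    return np.array(P)
T=go('tab',2,3,[(235.5,82.5),(260.5,82.5),(239.5,147),(262,147)],[(358.5,72),(383.5,72),(358,137.5),(382,137)])
L=go('lidfront',2,3,[(160,134),(340.5,132)],[(280,123.5),(461,122.5)])
P=go('tall',0,1,[(403.3,125.7),(418.3,123.3),(417,221.7),(431,219)],[(278,136.7),(292.7,134.3),(299.3,231),(312.7,226.7)])
d=L[1]-L[0];print('case yaw',np.arctan2(-d[0],d[1]),np.linalg.norm(d),'mid',L.mean(0))
m=(T[2:].mean(0)-T[:2].mean(0));print('tab yaw',np.arctan2(m[1],m[0]),T.mean(0))
e=P[2:].mean(0)-P[:2].mean(0);print('panel yaw',np.arctan2(e[1],e[0]),np.linalg.norm(e),P.mean(0))
E
```

```text
tab [ 0.4357 -0.1839  0.1182] 0.0
tab [ 0.4371 -0.1658  0.1178] 0.0
tab [ 0.4814 -0.1869  0.1199] 0.0001
tab [ 0.4826 -0.1694  0.1234] 0.0001
lidfront [ 0.467  -0.2441  0.1225] 0.0002
lidfront [ 0.4767 -0.1099  0.1203] 0.0001
tall [0.4959 0.1892 0.1034] 0.0002
tall [0.4951 0.201  0.1033] 0.0002
tall [0.5743 0.1985 0.1043] 0.0001
tall [0.5721 0.2101 0.1046] 0.0006
case yaw -0.07211322263716129 0.13452544668407662 mid [ 0.47185377 -0.17701279  0.12139778]
tab yaw -0.07302834144617558 [ 0.45918534 -0.17649059  0.1198323 ]
panel yaw 0.11762649099516817 0.07822622943746635 [0.53434691 0.19968429 0.10388298]
```

```bash
cat >> h.py <<'E'
yaw=-0.0725;H=np.array([.6035,-.1866,.112]);cx=np.array([np.cos(yaw),np.sin(yaw),0]);ez=np.array([0,0,1.])
def tool(a): # pointing down, leaning so that it points a toward case +x
    return (R.from_rotvec(-a*np.array([-np.sin(yaw),np.cos(yaw),0]))*R.from_quat(down(yaw))).as_quat()
def arc(t,a):
    G=H+cx*(-.154*np.cos(t)+.006*np.sin(t))+ez*(.154*np.sin(t)+.006*np.cos(t))
    q=tool(a);return G-.155*R.from_quat(q).as_matrix()[:,2],q
E
python3 - <<'E'
from h import *
print(R.from_quat(tool(.4)).as_matrix()[:,2])
ts=np.linspace(0,1.7,11)
for t in ts: assert solve_ik(*arc(t,.45*t/1.7)) is not None
p,q=arc(0,0)
r.move_pose(p+[0,0,.08],q);r.servo_line(p,.08)
r.grab(30);s=r.state();print(s['opening'],s['grip_force'],s['ft_force'])
for t in ts[1:]:
    p,q=arc(t,.45*t/1.7);r.servo_line(p,.12,frame=q)
    s=r.state();print(round(t,2),np.round(s['ft_force'],1),round(s['opening'],3),round(s['time_s'],1))
shot('scene','pics/s2.png');shot('side','pics/d2.png')
cv2.imwrite('pics/m2.png',np.hstack([cv2.imread('pics/s2.png')[100:450,200:600],cv2.imread('pics/d2.png')[100:450,240:640]]))
E
```

```text
[ 0.38839535 -0.0282081  -0.92106099]
0.20480402336693396 33.46630275249481 [-1.48893682 -2.5826375   0.37599971]
0.17 [ 1.  -5.8 -0.6] 0.201 7.4
0.34 [-0.7 -6.2  0.9] 0.201 7.8
0.51 [-1.7 -4.9  0.6] 0.205 8.1
0.68 [-1.  -6.1  2.3] 0.198 8.5
0.85 [-0.6 -5.7  2.1] 0.205 8.8
1.02 [-0.9 -5.6  0.4] 0.203 9.1
1.19 [ 1.2 -5.5 -0.2] 0.203 9.4
1.36 [ 1.3 -5.6 -2.6] 0.202 9.7
1.53 [ 0.6 -6.3 -3.1] 0.207 10.0
1.7 [-0.1 -5.2 -0.5] 0.205 10.3
```

View pics/m2.png

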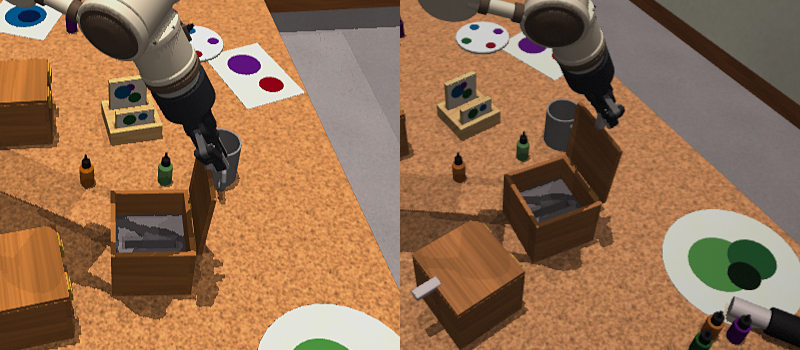

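The lid stands near 1.7 rad, held at the tab (left crop about 215,165). The grey insert with its dark slot is visible at left crop (150,240). Next I release, back off, and view the slot from two wrist poses.

```bash
python3 - <<'E'
from h import *
r.let_go();r.wait(.3)
p,q=arc(1.7,.45);d=R.from_quat(q).as_matrix()[:,2]
r.servo_line(p-d*.08,.12);r.wait(.6)
print(r.state()['ft_force'])
for i,y in enumerate((-.14,-.22)):
    r.move_pose([.53,y,.47],down(yaw));r.wait(.2);shot('wrist',f'pics/v{i}.png')
print(r.state()['time_s'])
def crop(p,x,y,w,h,s):
    c=cv2.resize(cv2.imread(p)[y:y+h,x:x+w],None,fx=s,fy=s,interpolation=cv2.INTER_CUBIC)
    for u in range(0,w,20): cv2.putText(c,str(x+u),(u*s,8),0,.3,(255,255,255));c[8:14,u*s]=255
    for v in range(20,h,20): cv2.putText(c,str(y+v),(0,v*s+4),0,.3,(255,255,255));c[v*s,22:28]=255
    return c
cv2.imwrite('pics/cV.png',np.hstack([crop('pics/v0.png',150,100,200,260,2),crop('pics/v1.png',270,100,200,260,2)]))
E
```

```text
[-0.10886305  0.30199786  0.26569479]
14.2167
```

View pics/cV.png

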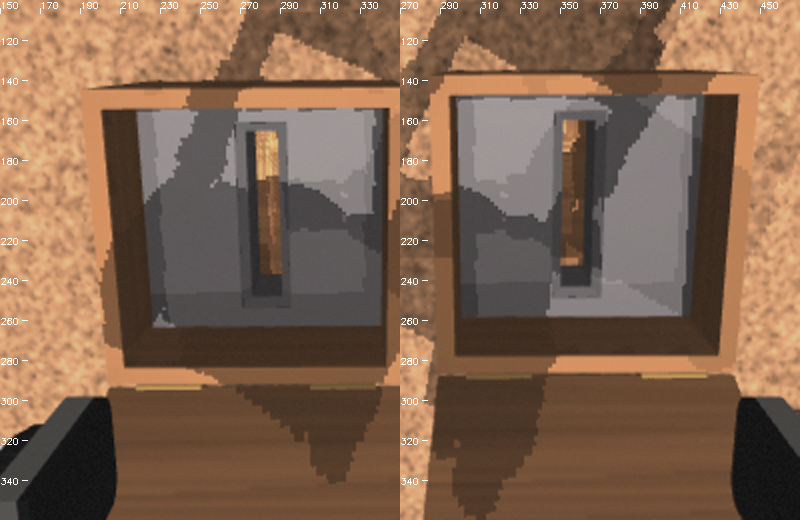

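The slot mouth (outer edge of the chamfer) is in v0 at (268,161), (293,161), (271,253), (294,252), and in v1 at (347,156), (374,156), (346,249), (370,247). The lid lies back open below it. Now I'll triangulate these.

```bash
python3 - <<'E'
from h import *
w=[load(f'pics/v{i}.png') for i in range(2)]
def go(n,A,B):
    P=[]
    for p,q in zip(A,B):
        x,e=tri((w[0],p),(w[1],q));P.append(x);print(n,x.round(4),round(e,4))
    P=np.array(P);m=P[[2,3]].mean(0)-P[[0,1]].mean(0);print(n,P.mean(0).round(4),'yaw',np.arctan2(m[1],m[0]),np.linalg.norm(m));return P
go('slot',[(268,161.5),(293,161),(271.5,253.5),(294.5,252.5)],[(347,156),(374,156),(346,249),(370.5,247.5)])
A=[(200.5,154),(211.5,283.5),(344,282.5)];B=[(295,147),(297.5,278),(429,277.5)]
for a,b in zip(A,B): print(tri((w[0],a),(w[1],b)))
C=np.array([plane(w[1],u,.112) for u in [(295,147),(439,146.5),(297.5,278),(429,277.5)]]);print(C.round(4),C.mean(0))
S=[np.mean([plane(d,u,.056) for u in U],0) for d,U in((w[0],[(268,161.5),(293,161),(271.5,253.5),(294.5,252.5)]),(w[1],[(347,156),(374,156),(346,249),(370.5,247.5)]))]
print(S, (H-cx*.066))
E
```

```text
slot [ 0.4904 -0.1914  0.0508] 0.0001
slot [ 0.4914 -0.1659  0.0597] 0.0004
slot [ 0.5852 -0.1979  0.0546] 0.0003
slot [ 0.5835 -0.173   0.0615] 0.0001
slot [ 0.5377 -0.1821  0.0566] yaw -0.07330486197339013 0.09373789868122359
(array([ 0.47565538, -0.23749267,  0.11353938]), np.float64(8.766887203719768e-05))
(array([ 0.59051549, -0.24574645,  0.11446126]), np.float64(0.00020868641870844723))
(array([ 0.60133488, -0.12557559,  0.10802797]), np.float64(0.00026880543049563583))
[[ 0.4758 -0.2376  0.112 ]
 [ 0.4841 -0.1186  0.112 ]
 [ 0.5917 -0.246   0.112 ]
 [ 0.6    -0.1266  0.112 ]] [ 0.53789885 -0.18220038  0.112     ]
[array([ 0.53772179, -0.18201789,  0.056     ]), array([ 0.53820678, -0.18188094,  0.056     ])] [ 0.53767338 -0.18181919  0.112     ]
```

The slot centre is (0.5377, -0.182), yaw -0.073, mouth at z about 0.056. The rim corners and the hinge-based estimate agree. Next is the tall panel: grip, lift, and carry it over the slot.

```bash
python3 - <<'E'
from h import *
q=down(.1176);g=np.array([.5343,.1997,.245])
r.move_pose(g+[0,0,.13],q);r.servo_line(g,.08)
r.grab(40);s=r.state();print(s['opening'],s['grip_force'],s['ft_force'])
r.servo_line(g+[0,0,.04],.06);s=r.state();print(s['opening'],s['ft_force'])
r.servo_line(g+[0,0,.17],.15)
r.move_pose([.5377,-.182,.415],down(yaw))
r.servo_line([.5377,-.182,.385],.1);r.wait(.3)
s=r.state();print(s['opening'],s['ft_force'],s['ee_pos'],s['time_s'])
a=shot('scene','pics/s3.png');b=shot('side','pics/d3.png')
cv2.imwrite('pics/m3.png',np.hstack([cv2.resize(a['frame'][230:380,290:420,::-1],None,fx=3,fy=3,interpolation=2),cv2.resize(b['frame'][190:340,330:460,::-1],None,fx=3,fy=3,interpolation=2)]))
E
```

```text
0.13447731956361822 39.085214138031006 [-0.60630114  0.20873016  0.4659814 ]
0.13851126227115335 [-0.89417959  0.07952634 -0.7733552 ]
0.129893380283964 [ 0.38716484 -0.11139046 -0.85732274] [ 0.53784416 -0.18209608  0.38569085] 22.2417
```

View pics/m3.png

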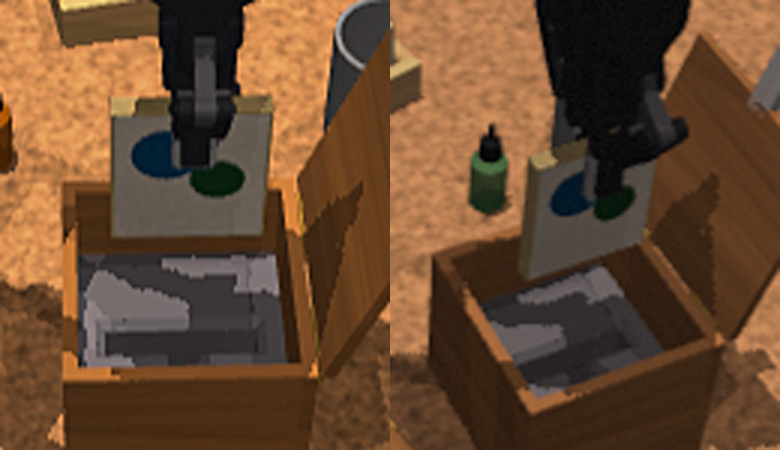

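The panel is held upright above the open case. Its near lower corners are at scene (327,309) and (378,308), and side (376,282) and (413,271). I'll check its offset, then insert under force watch.

```bash
python3 - <<'E'
from h import *
a=load('pics/s3.png');b=load('pics/d3.png')
P=np.array([tri((a,(327,308.7)),(b,(375.7,282.3)))[0],tri((a,(378,308.3)),(b,(413.3,271)))[0]])
c=P.mean(0)+.006*np.array([-np.sin(yaw),np.cos(yaw),0]);print(P.round(4),c.round(4))
off=c-[.5377,-.182,.15];print(off)
if max(abs(off[:2]))>.006: raise SystemExit
X=[.5377,-.182]
r.servo_line(X+[.300],.1)
st=r.servo_line(X+[.258],.04,until_force=10);s=r.state();print(st,s['ee_pos'],s['ft_force'],s['opening'])
if not st:
    st=r.servo_line(X+[.241],.025,until_force=10);s=r.state();print(st,s['ee_pos'],s['ft_force'],s['opening'],s['time_s'])
E
```

```text
[[ 0.4972 -0.1868  0.154 ]
 [ 0.5783 -0.1868  0.1443]] [ 0.5382 -0.1808  0.1491]
[ 0.00049399  0.00117931 -0.00087548]
False [ 0.53785943 -0.18209215  0.25836507] [-0.48994871  0.11638501 -0.68642021] 0.13523019852454132
True [ 0.53764725 -0.18201421  0.2430855 ] [-0.88145127 -0.44918058  3.70505008] 0.1328202656308533 25.125
```

The panel met the floor at TCP z 0.243, which is the expected 8 mm floor height. I'll release it, withdraw and check.

```bash
python3 - <<'E'
from h import *
r.wait(.3);r.let_go();r.wait(.3);print(r.state()['ft_force'])
r.servo_line([.5377,-.182,.36],.08);r.servo_line([.5377,-.182,.42],.15)
r.move_pose([.53,-.14,.47],down(yaw));r.wait(.2);a=shot('wrist','pics/u0.png')
r.move_pose([.53,-.22,.47],down(yaw));r.wait(.2);b=shot('wrist','pics/u1.png')
print(r.state()['time_s'])
# plywood top of panel: bright patch near the slot; compare with expected top-face pixels
Tc=np.array([.5377,-.182,.103])
for d,v in((a,load('pics/v0.png')),(b,load('pics/v1.png'))):
    m=cv2.absdiff(d['frame'],v['frame']).max(2)>45
    m=cv2.morphologyEx(m.astype(np.uint8),cv2.MORPH_OPEN,np.ones((3,3)))
    p=np.linalg.inv(d['T'])@np.append(Tc,1);uv=(d['cx']-d['fx']*p[0]/p[2],d['cy']+d['fy']*p[1]/p[2])
    n,l,st,c=cv2.connectedComponentsWithStats(m);print('expect top',np.round(uv),[(st[i].tolist(),c[i].round(0).tolist()) for i in range(1,n) if st[i,4]>150])
    h=cv2.cvtColor(d['frame'],cv2.COLOR_RGB2HSV);u,w=map(int,uv);print(h[w-60:w+61:10,u].tolist())
    print(h[w,u-16:u+17:2].tolist())
E
```

```text
[ 1.15769868  0.19511756 -0.78700268]
29.8833
expect top [275. 222.] [([567, 129, 50, 12, 154], [591.0, 135.0]), ([269, 140, 64, 8, 231], [303.0, 144.0]), ([268, 165, 22, 99, 1483], [278.0, 213.0]), ([210, 283, 47, 12, 191], [236.0, 286.0]), ([88, 317, 62, 9, 219], [120.0, 321.0]), ([7, 323, 18, 16, 151], [16.0, 329.0]), ([74, 462, 45, 18, 209], [93.0, 472.0])]
[[176, 12, 143], [20, 84, 82], [23, 84, 225], [23, 83, 225], [19, 93, 148], [18, 93, 154], [18, 91, 151], [19, 92, 155], [19, 93, 153], [18, 93, 157], [19, 92, 147], [11, 124, 64], [12, 121, 63]]
[[165, 11, 91], [173, 11, 92], [174, 14, 93], [174, 14, 94], [0, 11, 93], [19, 88, 153], [18, 94, 152], [19, 94, 152], [18, 91, 151], [18, 93, 148], [19, 90, 147], [18, 89, 112], [167, 29, 78], [141, 151, 44], [65, 72, 39], [0, 12, 63], [165, 8, 61]]
expect top [364. 213.] [([351, 160, 22, 83, 918], [363.0, 196.0])]
[[175, 11, 136], [19, 90, 85], [19, 95, 207], [19, 95, 213], [19, 92, 116], [19, 91, 120], [18, 92, 117], [20, 88, 124], [19, 89, 120], [19, 90, 122], [21, 89, 224], [12, 120, 70], [13, 122, 71]]
[[0, 5, 56], [12, 19, 67], [67, 95, 35], [139, 108, 40], [13, 29, 79], [19, 89, 117], [19, 89, 120], [19, 91, 118], [18, 92, 117], [19, 89, 114], [19, 89, 114], [18, 75, 112], [175, 12, 132], [0, 13, 136], [0, 13, 136], [176, 15, 136], [0, 13, 136]]
```

The plywood top lies where expected in both views (centres at about u=275 and u=364), so the panel is home and upright. The view of the lid hasn't changed since it fell open.

```bash
python3 -c "
from rig import r
print(r.hand_in())"
```

```text
the job is handed in; nothing more can be done
None
```

The job is handed in, with no verdict returned: the lid is open on its stop, and the tall panel was lowered to the slot floor, released upright, and the arm withdrawn, at about 30 s of the 69 s allowed; I never touched the short panel, bottles or mug, though I didn't re-measure them at the end.

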